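# Seat the roast probe in its charging dock

### The job

Take the black-handled roast probe out of the wooden drying stand and push it straight down into one of the two free wells of the charging dock until it bottoms, with its red band at the mouth of the well. One of the free wells has a bit of cork stuck deep inside: if the probe stops with the whole red band standing proud, do not force it, draw it out and use the other well. Push gently, leave the white-handled probe, the jars and the salt bowl where they are, and let go when it is home.

Things in the scene. Friction and masses are not known exactly. Their poses are not given: they have to be found in the camera images.
- probe: loose roast probe with the black handle, 40 to 65 g, 135 mm long, starts upright in the drying stand. Origin at its rounded tip, z up the probe. Round steel stem 8 mm across, z = 0 to 95 mm; round handle 16 mm across, z = 95 to 135 mm (grip it there, from above); red band on the stem, z = 76 to 84 mm. Pushing anything with it harder than 30 N ruins its sensor
- probe_band (a point): the middle of the probe's red band, on the axis 80 mm above the tip
- dock: charging dock, fixed: grey block 62 mm (x) by 150 mm (y) by 95 mm tall, wooden sides, dark display on its -x face. Origin under its centre. Three round vertical wells 10.5 mm wide with 3 mm countersinks along its y: the middle one holds the white-handled probe, those at y = -45 and +45 mm are free. In one free well cork is stuck: unseen, and changing from run to run
- mouth_a (a point): centre of the mouth of the free well at dock y = -45 mm, 95 mm above the counter. In either free well two sprung side contacts, 25 mm down, pinch the stem: pushing in past them takes about 4 to 7 N, sliding on 3 to 6 N up or down, and they hold the probe where it is left
- mouth_b (a point): centre of the mouth of the free well at dock y = +45 mm, 95 mm above the counter. In the sound well the tip meets a rigid floor 77 to 83 mm below the mouth (mouth within the red band); in the other the cork, just as rigid, stops it 52 to 66 mm down
- stand: the drying stand, fixed: a pale wooden block 60 mm (x) by 110 mm (y) by 45 mm tall, origin under its centre, with two loose vertical holes 13 mm wide and 38 mm deep at y = -26 and +26 mm; the probe stands in the one at y = -26 mm
- spare: the white-handled probe of the same shape, origin at its tip; fully home in the dock's middle well; to be left alone
- spice: loose amber spice jar with a green cap, 48 mm across, 85 mm tall, origin under its centre; to be left alone
- herbs: loose green herb jar with a steel cap, 48 mm across, 85 mm tall, origin under its centre; to be left alone
- salt: loose blue salt bowl, 90 mm across, 50 mm tall, origin under its centre; to be left alone
Mind the look-alikes: they are no part of the job. Leave any blue look-alike of the probe alone.

How it is judged:
By the outcome, as a careful person would: the job done as asked, in the order asked, and still so for the second after the job is handed in, with the robot touching nothing.
It also fails if it takes over 72 s, if anything falls off the work surface, if the arm or the gripper's body presses on something with over 40 N, if the wrist force passes 120 N, or if a joint passes its speed limit or range.

### The arm

A 6-joint arm with a two-finger parallel gripper is mounted at the origin on the work surface. World frame = base frame: x ahead of the robot, y to its left, z up, the work surface at z = 0. Lengths are in m, angles in rad, forces in N, time in s.
With the tool pointing down it reaches from about 0.375 to 0.9 m from the base axis. Payload 3.1 kg.
Tool frame: the origin (TCP) lies at the centre of the arm's flange, where the gripper is bolted on; the fingertips stand 173 mm ahead of it and the grasp point (between the pads) lies 155 mm ahead of it (tip_extent is the distance from the TCP to the fingertips, in m); z points along the fingers, y is the direction in which the jaws open and shut (so a half turn about z gives the same grasp; the last joint's range is limited). The gripper opens to 85 mm and grips with 20 to 120 N. Pads are 22 mm wide; open, the fingers measure 114 mm over their backs; the gripper's body (76 mm by 85 mm) begins 54 mm behind the grasp point. The pads swing forward as they close: fully open they stand 13 mm farther back than shut.
Start: joints at [-1.355, 0.527, 1.433, -0, 1.181, -0.178], TCP at [0.24, -0.577, 0.405] pointing down, gripper open.
Joint ranges: [-3.08, 3.08], [-0.75, 2.2], [0.22, 2.44], [-1.43, 4.57], [0, 2.65], [-2.85, 2.85]. Speed limits (rad/s): [2.79, 2.79, 3.14, 3.14, 3.14, 3.14].

### API

Orientations are given as a unit quaternion [x, y, z, w].
In Python, from station import sense, snapshot, sign_off, tip_extent gives the robot as it stands. The module is installed in compiled form; this text tells all that it offers.
- The arm moves only by the tool servo_tool, never from a script. Its argument "rows" is a list of rows, each a list of 3 entries, a list of its own where there are three numbers: the shift along the tool's x, y, z in mm, then the turn about the tool's z in degrees, then the opening, from -1 (shut) to 1 (fully open), so that 0 is half open. A call has 1 to 8 rows; each row is the pose to reach, as a shift and turn from the pose measured when the call began, along the tool's axes at that moment; what a row does not reach only later rows make up. A row lasts 1/10 s, in which the tool goes at most 50 mm and 8.59 degrees, less where a joint would pass 70% of its speed; a pose out of reach is approached as far as the arm can. A call with a gripper value outside its range is refused whole. The fingers move at their own pace and stop on an object; "force" is the grip in N (left out, the last holds). Time passes only in rows, so rows that repeat a pose let the fingers close. It gives the time, the measured TCP pose, the force and the opening at its end, in the units of the state.
- sense(): the state, without advancing time (a new reading comes with each control period).
- snapshot(name): name is "side" or "top"; returns a dict with "image" (480x640x3 uint8, blue, green, red), "z_map" (480x640 float32, m along the optical axis (not along the pixel's ray), 0 where there is no reading), "vertical_fov" (degrees; the focal length in pixels is half the picture's height over the tangent of half this angle, whatever the lens; pixels are square), "cx", "cy" (the principal point, pixels), "cam_to_world" (4x4, takes a point from camera to world coordinates). Camera axes: x right, y down, z forward; pixel columns grow to the right and rows downward; lengths in m; the calibration is good to about 2 mm. A picture is of the moment at which its call begins.
- sign_off(): hands the job in, once; it reports no verdict.
The state is a dict: "t": time; "q": joint angles; "qd": joint speeds; "tau": joint torques, N m; "tcp_pos": TCP position; "tool_rot": TCP orientation; "force": force on the tool from outside, world axes, zero at the start; "ft_torque": the same for the moment, N m; "finger_gap": opening from 0.0 (shut) to 1.0 (fully open).
Only numpy, scipy, OpenCV 4.12 (cv2) and the standard library are available. Lean on these libraries where they do the work, as an engineer would, in place of code of your own. Each camera call takes 0.05 s, during which the arm holds its last target. There are 200 camera calls.

## Working session

There is one attempt and no reset: what is moved stays moved. The work goes in short steps, Python scripts to look and compute and a tool call to move; the robot and the scene stay as the last step left them, time stands still between calls to the robot, and variables do not carry over. Pictures are saved under pics/ and viewed, about 8 in all and at most 12, crops included, and the job is handed in when it is done.

Besides the shell and the picture viewer there is one more tool, called after "Request:" as name([rows], argument=value, ...), one row to a line, values as JSON. servo_tool: Moves the arm, as the interface text tells. Its arguments: {"type":"object","properties":{"rows":{"type":"array"},"force":{"type":"number"}},"required":["rows"]}

```bash
mkdir -p pics; cat > h.py <<'E'
import numpy as np, cv2
from station import sense, snapshot, sign_off, tip_extent
def ray(s,u,v):
    f=240/np.tan(np.radians(s["vertical_fov"])/2); M=np.array(s["cam_to_world"])
    d=M[:3,:3]@np.array([(u-s["cx"])/f,(v-s["cy"])/f,1.]); return M[:3,3],d
def onz(s,u,v,z):
    o,d=ray(s,u,v); return o+d*(z-o[2])/d[2]
def dep(s,u,v):
    o,d=ray(s,u,v); return o+d*float(s["z_map"][int(round(v)),int(round(u))])
E
python3 - <<'E'
from h import *
import pickle
for n in("top","side"):
    s=snapshot(n); cv2.imwrite(f"pics/{n}0.png",s["image"]); pickle.dump(s,open(n+"0.pkl","wb"))
    print(n,s["vertical_fov"],s["cx"],s["cy"],np.round(s["cam_to_world"],3).tolist())
print(sense(),tip_extent)
E
```

```text
top 46.434405703345504 325.31936643993157 241.86686622989797 [[0.033, -0.978, 0.206, 0.389], [-0.999, -0.031, 0.008, -0.045], [-0.002, -0.206, -0.979, 1.165], [0.0, 0.0, 0.0, 1.0]]
side 55.23960319412538 318.2523958621042 235.69235457414584 [[-0.925, -0.207, 0.317, 0.355], [-0.379, 0.525, -0.762, 0.54], [-0.008, -0.826, -0.564, 0.498], [0.0, 0.0, 0.0, 1.0]]
{'t': 0.1, 'q': array([-1.35549683e+00,  5.28388977e-01,  1.43377955e+00,  2.92548489e-05,
        1.18141759e+00, -1.78478605e-01]), 'qd': array([-0.00065569, -0.00207035, -0.00242456, -0.00120543,  0.00024875,
       -0.00052849]), 'tau': array([-5.52498847e-06, -4.43303204e+01, -1.78586322e+01, -2.53939797e-04,
        3.91265057e-03, -5.41597231e-06]), 'tcp_pos': array([ 0.23977532, -0.57684025,  0.40381973]), 'tool_rot': array([ 9.80680486e-01,  1.95613883e-01, -4.82458754e-06, -9.96812008e-04]), 'force': array([-0.33227134,  0.78269811,  0.52581875]), 'ft_torque': array([0.0293821 , 0.03126032, 0.03784776]), 'finger_gap': 0.9981375490780783} 0.1734
```

View pics/top0.png

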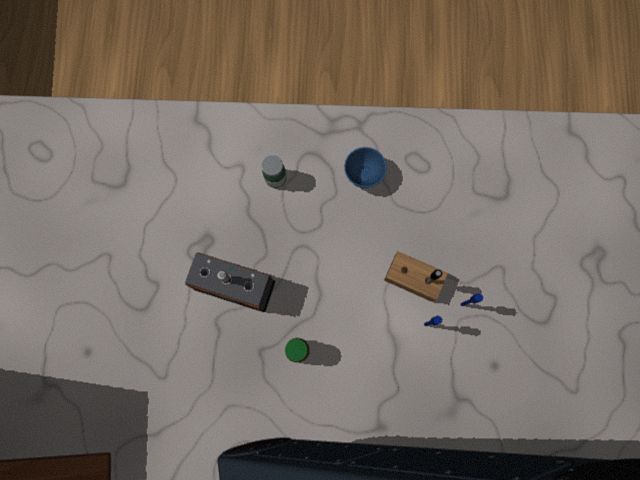

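View pics/side0.png

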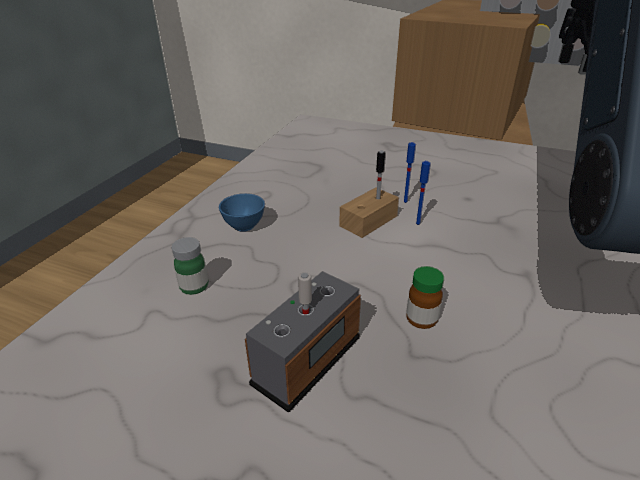

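The black-handled probe is at top (435,274) and side (380,160). The two look-alikes are blue, at top (475,299) and (433,321), side (410,155) and (425,172). The black one fits because it stands in the wooden stand. I'll confirm it in one crop and measure.

```bash
python3 - <<'E'
from h import *
import pickle
t=pickle.load(open("top0.pkl","rb"));s=pickle.load(open("side0.pkl","rb"))
a=cv2.resize(t["image"][235:345,380:500],None,fx=4,fy=4,interpolation=2)
b=cv2.resize(s["image"][130:240,330:440],None,fx=4,fy=4,interpolation=2)
c=cv2.resize(t["image"][245:320,180:280],None,fx=4,fy=4,interpolation=2); d=cv2.resize(s["image"][265:340,260:360],None,fx=4,fy=4,interpolation=2)
o=np.zeros((740,930,3),np.uint8)
o[:440,:480]=a;o[:440,485:925]=b;o[440:740,:400]=c;o[440:740,485:885]=d
cv2.imwrite("pics/c1.png",cv2.resize(o,(745,592),interpolation=cv2.INTER_AREA))
def P(n,x):print(n,np.round(x,4).tolist())
# dock free holes, top / side at z=.095
for u,v in((204,271),(249,284)): P("top hole",onz(t,u,v,.095))
for u,v in((282,330),(328,291)): P("side hole",onz(s,u,v,.095))
# dock top by depth
def pts(S,z0,z1,box):
    v,u=np.mgrid[box[1]:box[3],box[0]:box[2]];v=v.ravel();u=u.ravel()
    p=np.array([dep(S,*k) for k in zip(u,v)]);m=(p[:,2]>z0)&(p[:,2]<z1);return p[m]
for n,S,z0,z1,bx in(("dock t",t,.088,.102,(175,240,285,325)),("dock s",s,.088,.102,(230,255,375,420)),("stand t",t,.038,.052,(370,240,470,315)),("stand s",s,.038,.052,(330,170,405,240))):
    p=pts(S,z0,z1,bx); r=cv2.minAreaRect((p[:,:2]*1000).astype(np.float32)); print(n,len(p),np.round(r[0],1),np.round(r[1],1),round(r[2],1),p[:,2].mean().round(4))
# black handle
for n,S,bx in(("t",t,(425,262,450,290)),("s",s,(370,145,390,180))):
    p=pts(S,.098,.16,bx); print(n,len(p)); P("mean",p.mean(0)); P("max",p.max(0))
    top=p[p[:,2]>p[:,2].max()-.004];P("top",top.mean(0))
for n,S,bx in(("t",t,(420,290,490,330)),("s",s,(400,135,435,230))):
    hsv=cv2.cvtColor(S["image"],cv2.COLOR_BGR2HSV)
    m=cv2.inRange(hsv,(110,120,60),(130,255,255));N,L,st,_=cv2.connectedComponentsWithStats(m)
    for i in range(1,N):
        x,y,w,h,A=st[i]
        if A>15 and bx[0]<=x<bx[2]and bx[1]<=y<bx[3]:
            v,u=np.where(L==i);p=np.array([dep(S,*k) for k in zip(u,v)]);P(("blue",n,x,y,w,h),np.median(p,0));print(p[:,2].min().round(3),p[:,2].max().round(3))
E
```

```text
top hole [0.5482, 0.1965, 0.095]
top hole [0.5257, 0.108, 0.095]
side hole [0.5454, 0.1973, 0.095]
side hole [0.5198, 0.1114, 0.095]
dock t 2383 [534.6 152.6] [151.6  67.1] 74.5 0.0953
dock s 4223 [533.2 153.9] [152.5  64.1] 74.3 0.0942
stand t 1498 [ 551.  -248.8] [168.3  61.1] 67.3 0.0457
stand s 995 [ 560.9 -220. ] [114.8  63.3] 67.2 0.0436
t 93
mean [0.5505, -0.2437, 0.1349]
max [0.559, -0.2373, 0.1479]
top [0.5517, -0.2446, 0.1452]
s 187
mean [0.5497, -0.2391, 0.1236]
max [0.5588, -0.2335, 0.1435]
top [0.5502, -0.2416, 0.1412]
('blue', 't', np.int32(470), np.int32(293), np.int32(13), np.int32(10)) [0.5088, -0.3184, 0.1354]
0.1 1.165
('blue', 't', np.int32(461), np.int32(301), np.int32(8), np.int32(5)) [0.5093, -0.3192, 0.0405]
0.008 0.064
('blue', 't', np.int32(431), np.int32(316), np.int32(11), np.int32(9)) [0.4655, -0.2428, 0.135]
0.002 1.165
('blue', 's', np.int32(407), np.int32(142), np.int32(8), np.int32(24)) [0.5092, -0.3145, 0.1157]
0.087 0.136
('blue', 's', np.int32(420), np.int32(161), np.int32(10), np.int32(27)) [0.4657, -0.2385, 0.1169]
0.085 0.498
('blue', 's', np.int32(404), np.int32(171), np.int32(6), np.int32(32)) [0.5096, -0.3172, 0.0356]
0.001 0.075
('blue', 's', np.int32(416), np.int32(192), np.int32(8), np.int32(33)) [0.4665, -0.2417, 0.0388]
0.0 0.074
```

View pics/c1.png

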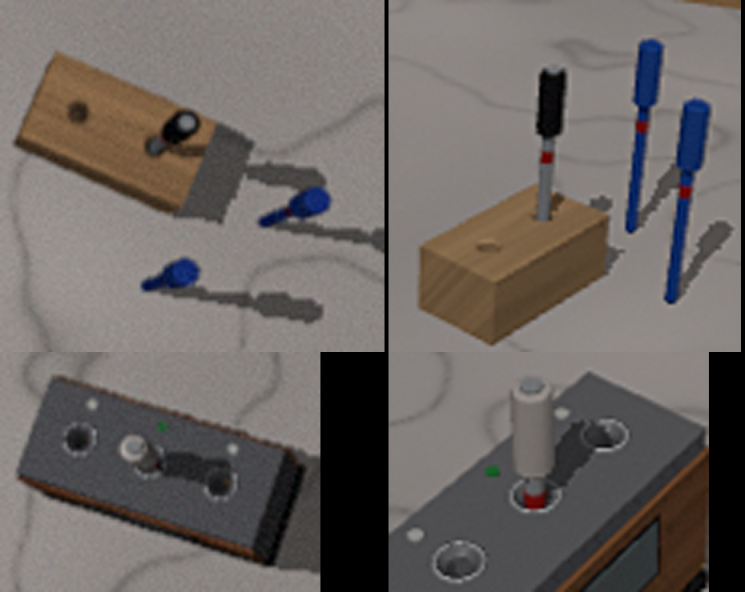

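Confirmed: the black-handled probe is the one in the wooden hole (stem at top ~(428,281)), the blue ones stand free on the counter. The dock wells are measured consistently: 90.5 mm apart, yaw −15.4°. Next I check the probe's tilt and work out the first move.

```bash
cat >> h.py <<'E'
def tri(A,B):
    (o1,d1),(o2,d2)=A,B; k=np.linalg.lstsq(np.c_[d1,-d2],o2-o1,rcond=None)[0]; p,q=o1+k[0]*d1,o2+k[1]*d2; return (p+q)/2,np.linalg.norm(p-q)
def shift(target,phi=None):
    "world TCP target -> tool shift mm, turn deg for tool-x heading phi"
    from scipy.spatial.transform import Rotation as R
    s=sense(); r=R.from_quat(s["tool_rot"]); M=r.as_matrix()
    h=np.degrees(np.arctan2(M[1,0],M[0,0]))
    return np.round(r.inv().apply(np.array(target)-s["tcp_pos"])*1000,1).tolist(), None if phi is None else round(h-phi,1), [round(x,3) for x in(M[2,2],s["t"])]
E
python3 - <<'E'
from h import *
import pickle
t=pickle.load(open("top0.pkl","rb"));s=pickle.load(open("side0.pkl","rb"))
print("top disc",onz(t,438.4,271.9,.142),onz(s,381.5,152.5,.142),tri(ray(t,438.4,271.9),ray(s,381.5,152.5)))
print("band side",onz(s,379.7,179.1,.087)); print("stem exit",onz(t,428.4,280.9,.05), onz(s,(543-388)/3.2+330,216/3.2+130,.047))
print(shift([.55,-.243,.40],74.6))
E
```

```text
top disc [ 0.55344405 -0.24697996  0.142     ] [ 0.5488935  -0.23825676  0.142     ] (array([ 0.5527738 , -0.24808811,  0.13755464]), np.float64(0.0027902691503694428))
band side [ 0.5483417  -0.23755824  0.087     ]
stem exit [ 0.54936789 -0.24494242  0.05      ] [ 0.5478042  -0.23637252  0.047     ]
([414.6, -189.3, 4.3], np.float64(-52.0), [np.float64(-1.0), 0.1])
```

Request:
servo_tool([
  [[50,-23,0],-8,0],
  [[95,-45,0],-16,0],
  [[140,-65,0],-24,0],
  [[185,-85,0],-32,0],
  [[230,-105,0],-40,0],
  [[275,-125,0],-48,0],
  [[320,-145,0],-52,0],
  [[360,-165,0],-52,0],
], force=40)

```text
t: 0.9
tcp_pos: [0.5102, -0.2844, 0.4039]
tool_rot: [0.795, 0.606, 0.0, -0.001]
force: [-0.0, -0.3, 0.6]
finger_gap: 0.494
```

```bash
python3 - <<'E'
from h import *
print(shift([.551,-.242,.36],74.6), sense()["q"].round(2), sense()["finger_gap"])
E
```

```text
([51.7, 28.2, 44.0], np.float64(0.1), [np.float64(-1.0), 0.9]) [-0.7   0.47  1.54  0.    1.13 -0.43] 0.4940134849734835
```

Request:
servo_tool([
  [[30,16,20],0,0],
  [[52,28,44],0,0],
  [[52,28,44],0,0],
  [[52,28,44],0,0],
])

```text
t: 1.3
tcp_pos: [0.5509, -0.2411, 0.3591]
tool_rot: [0.795, 0.607, -0.0, -0.002]
force: [0.1, -0.2, 0.2]
finger_gap: 0.503
```

```bash
python3 - <<'E'
from h import *
print(shift([.551,-.242,.28],74.6))
t=snapshot("top");s=snapshot("side")
a=cv2.resize(t["image"][200:330,350:500],None,fx=2.6,fy=2.6,interpolation=2)
b=cv2.resize(s["image"][70:240,330:460],None,fx=3,fy=3,interpolation=2)
o=np.zeros((512,790,3),np.uint8);o[:a.shape[0],:a.shape[1]]=a;o[:510,395:395+b.shape[1]]=b
cv2.imwrite("pics/c2.png",o)
E
```

```text
([-1.0, 0.6, 79.1], np.float64(0.1), [np.float64(-1.0), 1.3])
```

View pics/c2.png

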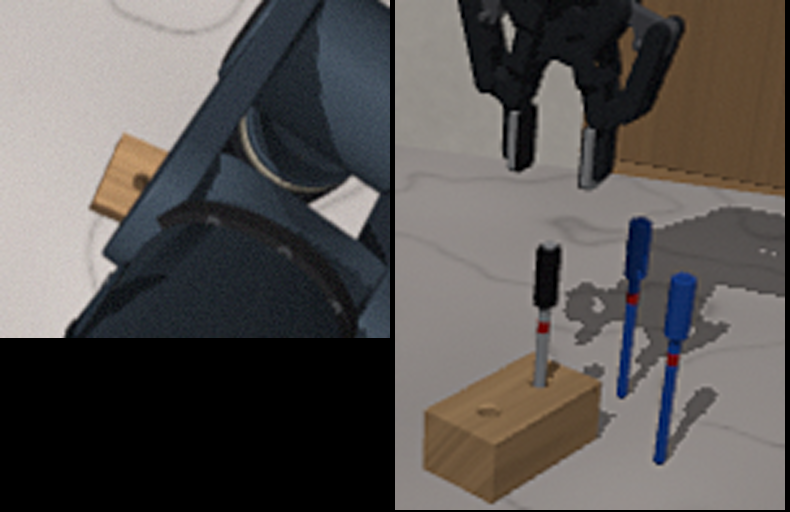

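The side view shows the gripper centred over the black probe (fingertip midpoint (556,175), probe (547,250)), with the blue ones well outside the fingers. Descending.

Request:
servo_tool([
  [[0,0,30],0,0],
  [[0,0,55],0,0],
  [[0,0,72],0,0],
  [[0,0,79],0,0],
  [[0,0,79],0,0],
])

```text
t: 1.9
tcp_pos: [0.5501, -0.2434, 0.2815]
tool_rot: [0.796, 0.605, 0.0, -0.001]
force: [-0.1, 0.6, -0.8]
finger_gap: 0.503
```

```bash
python3 - <<'E'
from h import *
print(shift([.551,-.242,.28],74.6))
s=snapshot("side")
b=cv2.resize(s["image"][90:240,330:460],None,fx=4,fy=4,interpolation=2)
cv2.imwrite("pics/c3.png",b)
E
```

```text
([1.6, 0.4, 1.5], np.float64(-0.1), [np.float64(-1.0), 1.9])
```

View pics/c3.png

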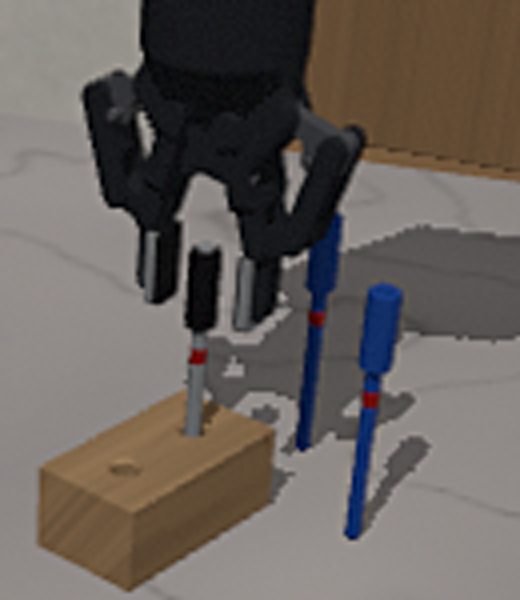

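Request:
servo_tool([
  [[0,0,1],0,-1],
  [[0,0,1],0,-1],
  [[0,0,1],0,-1],
  [[0,0,1],0,-1],
  [[0,0,1],0,-1],
  [[0,0,1],0,-1],
], force=40)

```text
t: 2.55
tcp_pos: [0.5509, -0.2436, 0.2823]
tool_rot: [0.796, 0.606, 0.001, 0.001]
force: [-0.8, -0.4, 5.5]
finger_gap: 0.176
```

Request:
servo_tool([
  [[0,0,-10],0,-1],
  [[0,0,-30],0,-1],
  [[0,0,-50],0,-1],
  [[0,0,-75],0,-1],
  [[0,0,-110],0,-1],
  [[0,0,-135],0,-1],
  [[0,0,-135],0,-1],
])

```text
t: 3.25
tcp_pos: [0.5514, -0.2438, 0.4217]
tool_rot: [0.796, 0.606, 0.002, 0.005]
force: [1.0, -1.2, 0.6]
finger_gap: 0.172
```

```bash
python3 - <<'E'
from h import *
print(shift([.5228,.1097,.42],74.6),sense()["force"])
E
```

```text
([333.1, -121.7, -0.5], np.float64(-0.0), [np.float64(-1.0), 3.25]) [ 1.02321953 -1.18682818  0.58908351]
```

Request:
servo_tool([
  [[25,-9,0],0,-1],
  [[70,-25,0],0,-1],
  [[115,-42,0],0,-1],
  [[160,-58,0],0,-1],
  [[205,-75,0],0,-1],
  [[250,-91,0],0,-1],
  [[295,-108,0],0,-1],
  [[333,-122,0],0,-1],
])

```text
t: 4.05
tcp_pos: [0.5212, 0.1121, 0.4184]
tool_rot: [0.795, 0.606, 0.001, 0.004]
force: [1.2, 1.0, -0.2]
finger_gap: 0.172
```

Request:
servo_tool([
  [[0,0,0],0,-1],
  [[0,0,0],0,-1],
])

```text
t: 4.25
tcp_pos: [0.5205, 0.1131, 0.4174]
tool_rot: [0.795, 0.607, 0.0, 0.003]
force: [-0.7, -0.1, -0.4]
finger_gap: 0.176
```

```bash
python3 - <<'E'
from h import *
print(shift([.5228,.1097,.40],74.6))
s=snapshot("side");t=snapshot("top")
import pickle;pickle.dump((s,t),open("s1.pkl","wb"))
o=np.zeros((600,800,3),np.uint8)
o[:,:480]=cv2.resize(s["image"][180:340,264:392],(480,600),interpolation=2)
o[:300,485:785]=cv2.resize(t["image"][220:320,180:280],(300,300),interpolation=2)
cv2.imwrite("pics/c4.png",o)
E
```

```text
([-2.6, 3.0, 17.4], np.float64(0.2), [np.float64(-1.0), 4.25])
```

View pics/c4.png

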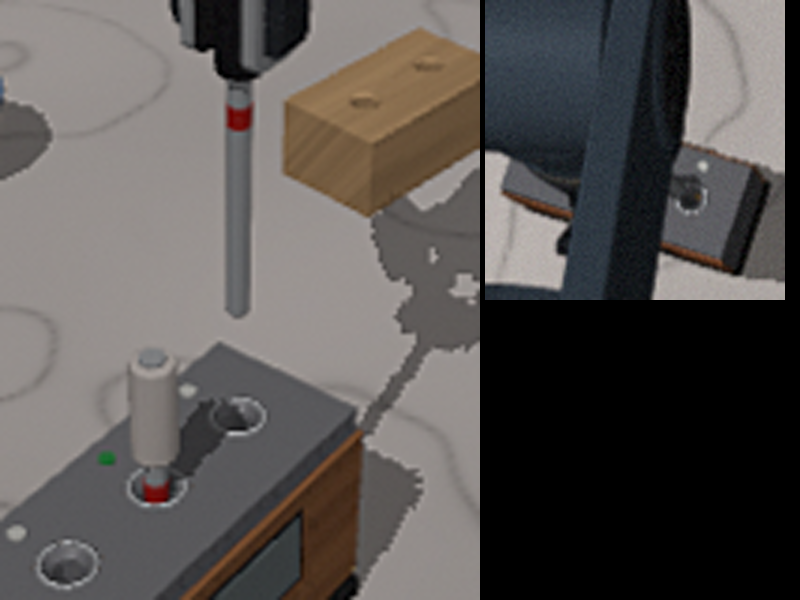

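```bash
python3 - <<'E'
from h import *
import pickle
s,t=pickle.load(open("s1.pkl","rb"))
M=np.array(s["cam_to_world"])
print("mouth a",onz(s,327.5,290.9,.095), "ring nearby depth z", [dep(s,u,v).round(4).tolist() for u,v in((318,296),(338,287),(327,299))])
P=[]
for v in range(216,261,4):
    row=[dep(s,u,v) for u in (326,327,328)]; p=np.median(row,0)
    d=p-M[:3,3]; d/=np.linalg.norm(d); n=d*[1,1,0]; n/=np.linalg.norm(n); P.append(p+n*.004)
P=np.array(P); print(P.round(4))
a=[np.polyfit(P[:,2],P[:,i],1) for i in(0,1)]; print("slope deg",np.degrees([x[0] for x in a]))
zt=onz
# tip height: ray at tip pixel meets axis
for v in (262.9,211.5):
    o,d=ray(s,327.3,v)
    z=min(np.linspace(.05,.35,3001),key=lambda z:np.linalg.norm(np.cross(np.array([np.polyval(a[0],z),np.polyval(a[1],z),z])-o,d/np.linalg.norm(d))))
    print(v,np.polyval(a[0],z),np.polyval(a[1],z),z)
print(sense()["tcp_pos"])
E
```

```text
mouth a [0.52045086 0.11145871 0.095     ] ring nearby depth z [[0.5283, 0.1254, 0.095], [0.5109, 0.097, 0.0933], [0.5157, 0.1254, 0.094]]
[[0.521  0.1118 0.2143]
 [0.5212 0.1122 0.2088]
 [0.5214 0.1115 0.2025]
 [0.5213 0.1117 0.1972]
 [0.5211 0.1122 0.1917]
 [0.5207 0.1116 0.1859]
 [0.5212 0.112  0.1798]
 [0.5214 0.1116 0.1738]
 [0.5211 0.1118 0.1681]
 [0.5214 0.1114 0.1619]
 [0.5208 0.1125 0.1564]
 [0.5209 0.1116 0.1496]]
slope deg [0.13204828 0.04602111]
262.9 0.5210300287028057 0.11179089407902802 0.14179999999999998
211.5 0.5212051841786269 0.11185193878736154 0.2178
[0.52123733 0.11135746 0.4178325 ]
```

The held probe is upright (<0.2°), with its axis at (0.521, 0.112) and the tip at about z 0.138–0.142. Mouth_a in the same view is at (0.5205, 0.1115), so they are aligned. The top view put the mouth 5 mm off, but it showed the same bias at the stand, so I trust the side view. Descending gently.

Request:
servo_tool([
  [[0,0,15],0,-1],
  [[0,0,30],0,-1],
  [[0,0,38],0,-1],
  [[0,0,42],0,-1],
  [[0,0,46],0,-1],
  [[0,0,50],0,-1],
  [[0,0,50],0,-1],
], force=35)

```text
t: 5.05
tcp_pos: [0.5215, 0.111, 0.3676]
tool_rot: [0.796, 0.606, 0.001, 0.004]
force: [0.1, -0.2, -0.2]
finger_gap: 0.17
```

Request:
servo_tool([
  [[0,0,3],0,-1],
  [[0,0,6],0,-1],
  [[0,0,9],0,-1],
  [[0,0,12],0,-1],
  [[0,0,15],0,-1],
])

```text
t: 5.55
tcp_pos: [0.5216, 0.1109, 0.3524]
tool_rot: [0.796, 0.606, 0.001, 0.004]
force: [-0.1, -0.4, -0.5]
finger_gap: 0.17
```

Request:
servo_tool([
  [[0,0,3],0,-1],
  [[0,0,6],0,-1],
  [[0,0,9],0,-1],
  [[0,0,12],0,-1],
])

```text
t: 5.95
tcp_pos: [0.5216, 0.1108, 0.3407]
tool_rot: [0.796, 0.606, 0.0, 0.004]
force: [-0.8, -0.9, 3.0]
finger_gap: 0.171
```

Request:
servo_tool([
  [[0,0,3],0,-1],
  [[0,0,6],0,-1],
  [[0,0,9],0,-1],
  [[0,0,12],0,-1],
])

```text
t: 6.35
tcp_pos: [0.5216, 0.1108, 0.3285]
tool_rot: [0.796, 0.606, 0.0, 0.004]
force: [-1.2, 0.3, 3.8]
finger_gap: 0.17
```

Request:
servo_tool([
  [[0,0,1],0,-1],
  [[0,0,2],0,-1],
  [[0,0,3],0,-1],
])

```text
t: 6.65
tcp_pos: [0.5216, 0.1108, 0.3253]
tool_rot: [0.796, 0.606, 0.0, 0.004]
force: [-1.7, 0.2, 3.7]
finger_gap: 0.173
```

Request:
servo_tool([
  [[0,0,1],0,-1],
  [[0,0,2],0,-1],
])

```text
t: 6.85
tcp_pos: [0.5216, 0.1107, 0.3233]
tool_rot: [0.796, 0.606, 0.0, 0.004]
force: [-1.6, -0.6, 3.3]
finger_gap: 0.174
```

Request:
servo_tool([
  [[0,0,1],0,-1],
  [[0,0,2],0,-1],
])

```text
t: 7.05
tcp_pos: [0.5216, 0.1108, 0.3212]
tool_rot: [0.796, 0.606, 0.0, 0.004]
force: [-1.9, 0.4, 1.7]
finger_gap: 0.176
```

Request:
servo_tool([
  [[0,0,1],0,-1],
  [[0,0,2],0,-1],
])

```text
t: 7.25
tcp_pos: [0.5216, 0.1107, 0.3191]
tool_rot: [0.796, 0.606, 0.0, 0.004]
force: [-0.8, 0.8, 2.3]
finger_gap: 0.17
```

Request:
servo_tool([
  [[0,0,1],0,-1],
  [[0,0,2],0,-1],
])

```text
t: 7.45
tcp_pos: [0.5216, 0.1107, 0.3169]
tool_rot: [0.796, 0.606, 0.0, 0.004]
force: [-0.9, -0.9, 2.6]
finger_gap: 0.175
```

Request:
servo_tool([
  [[0,0,1],0,-1],
  [[0,0,2],0,-1],
])

```text
t: 7.65
tcp_pos: [0.5216, 0.1107, 0.3148]
tool_rot: [0.796, 0.606, 0.0, 0.004]
force: [-1.4, -0.1, 1.5]
finger_gap: 0.174
```

Request:
servo_tool([
  [[0,0,1],0,-1],
  [[0,0,2],0,-1],
])

```text
t: 7.85
tcp_pos: [0.5216, 0.1107, 0.3127]
tool_rot: [0.796, 0.606, 0.0, 0.004]
force: [-1.6, 0.7, 1.5]
finger_gap: 0.174
```

Request:
servo_tool([
  [[0,0,1],0,-1],
  [[0,0,2],0,-1],
])

```text
t: 8.05
tcp_pos: [0.5216, 0.1107, 0.3105]
tool_rot: [0.796, 0.606, 0.0, 0.004]
force: [-1.6, -0.6, 2.5]
finger_gap: 0.173
```

```bash
cat >> h.py <<'E'
def band(box=(300,180,360,300)):
    s=snapshot("side"); x0,y0,x1,y1=box
    h=cv2.cvtColor(s["image"][y0:y1,x0:x1],cv2.COLOR_BGR2HSV); m=cv2.inRange(h,(0,130,70),(10,255,255))|cv2.inRange(h,(170,130,70),(180,255,255))
    N,L,st,c=cv2.connectedComponentsWithStats(m)
    for i in range(1,N):
        if st[i,4]>8: 
            p=c[i]+[x0,y0]; print(p.round(1),st[i], dep(s,*p).round(4))
    print(sense()["tcp_pos"].round(4)); return s
E
python3 -c "
from h import *
band()"
```

```text
[326.7 280.3] [24 98  7  6 26] [0.5203 0.115  0.1159]
[0.5216 0.1107 0.3104]
```

Request:
servo_tool([
  [[0,0,1],0,-1],
  [[0,0,2],0,-1],
])

```text
t: 8.3
tcp_pos: [0.5216, 0.1107, 0.3083]
tool_rot: [0.796, 0.606, 0.0, 0.004]
force: [-0.9, 0.1, 3.7]
finger_gap: 0.171
```

Request:
servo_tool([
  [[0,0,1],0,-1],
  [[0,0,2],0,-1],
])

```text
t: 8.5
tcp_pos: [0.5217, 0.1106, 0.3062]
tool_rot: [0.796, 0.606, 0.0, 0.004]
force: [-1.2, 0.2, 1.4]
finger_gap: 0.172
```

```bash
python3 -c "
from h import *
band()"
```

```text
[326.7 283. ] [ 24 101   7   5  27] [0.5209 0.1132 0.1099]
[0.5216 0.1106 0.3059]
```

The band follows the tool, so there is no slip. Continuing in small steps.

Request:
servo_tool([
  [[0,0,1],0,-1],
  [[0,0,2],0,-1],
])

```text
t: 8.75
tcp_pos: [0.5216, 0.1106, 0.3038]
tool_rot: [0.796, 0.606, 0.0, 0.004]
force: [-0.9, 0.2, 1.3]
finger_gap: 0.173
```

Request:
servo_tool([
  [[0,0,1],0,-1],
  [[0,0,2],0,-1],
])

```text
t: 8.95
tcp_pos: [0.5217, 0.1106, 0.3018]
tool_rot: [0.796, 0.606, 0.0, 0.004]
force: [-0.4, -0.9, 1.8]
finger_gap: 0.171
```

Request:
servo_tool([
  [[0,0,1],0,-1],
  [[0,0,2],0,-1],
])

```text
t: 9.15
tcp_pos: [0.5217, 0.1106, 0.2998]
tool_rot: [0.796, 0.606, 0.0, 0.004]
force: [-1.2, -0.7, 4.0]
finger_gap: 0.175
```

Request:
servo_tool([
  [[0,0,1],0,-1],
  [[0,0,2],0,-1],
])

```text
t: 9.35
tcp_pos: [0.5217, 0.1106, 0.2978]
tool_rot: [0.796, 0.606, 0.0, 0.004]
force: [-1.4, -0.9, 2.8]
finger_gap: 0.173
```

Request:
servo_tool([
  [[0,0,1],0,-1],
  [[0,0,2],0,-1],
])

```text
t: 9.55
tcp_pos: [0.5217, 0.1106, 0.2957]
tool_rot: [0.796, 0.606, 0.0, 0.004]
force: [-1.4, 0.2, 3.3]
finger_gap: 0.172
```

```bash
python3 -c "
from h import *
band()"
```

```text
[327.1 288.9] [ 24 107   7   5  21] [0.5205 0.1127 0.0995]
[0.5217 0.1106 0.2954]
```

The depth is about 75 mm, beyond the cork range, so well A is the sound one. Now for its floor.

Request:
servo_tool([
  [[0,0,1],0,-1],
])

```text
t: 9.7
tcp_pos: [0.5217, 0.1106, 0.2943]
tool_rot: [0.796, 0.606, 0.0, 0.004]
force: [-0.5, -0.3, 3.6]
finger_gap: 0.174
```

Request:
servo_tool([
  [[0,0,1],0,-1],
])

```text
t: 9.8
tcp_pos: [0.5217, 0.1106, 0.2933]
tool_rot: [0.796, 0.606, 0.0, 0.004]
force: [-1.3, -0.0, 4.6]
finger_gap: 0.175
```

Request:
servo_tool([
  [[0,0,1],0,-1],
])

```text
t: 9.9
tcp_pos: [0.5219, 0.1106, 0.2928]
tool_rot: [0.796, 0.606, 0.001, 0.004]
force: [-2.3, 0.2, 12.1]
finger_gap: 0.174
```

Request:
servo_tool([
  [[0,0,1],0,-1],
])

```text
t: 10.0
tcp_pos: [0.5219, 0.1106, 0.2928]
tool_rot: [0.796, 0.606, 0.001, 0.004]
force: [-2.9, -0.3, 12.6]
finger_gap: 0.175
```

The force jumped to 12 N with no further travel, so the probe is on the floor. Releasing.

Request:
servo_tool([
  [[0,0,0],0,-0.2],
  [[0,0,0],0,-0.2],
  [[0,0,0],0,-0.2],
  [[0,0,0],0,-0.2],
  [[0,0,0],0,-0.2],
])

```text
t: 10.5
tcp_pos: [0.522, 0.1106, 0.2926]
tool_rot: [0.796, 0.606, 0.001, 0.004]
force: [-0.6, -0.6, 0.8]
finger_gap: 0.403
```

Request:
servo_tool([
  [[0,0,-5],0,-0.2],
  [[0,0,-15],0,-0.2],
  [[0,0,-35],0,-0.2],
  [[0,0,-70],0,-0.2],
  [[0,0,-110],0,-0.2],
  [[0,0,-130],0,-0.2],
  [[0,0,-130],0,-0.2],
])

```text
t: 11.2
tcp_pos: [0.522, 0.1114, 0.4269]
tool_rot: [0.795, 0.606, 0.004, 0.007]
force: [0.4, -0.6, -0.3]
finger_gap: 0.399
```

```bash
python3 - <<'E'
from h import *
s=band((290,240,360,330))
cv2.imwrite("pics/c5.png",cv2.resize(s["image"][90:350,160:460],(690,598),interpolation=2))
p=[dep(s,327,v) for v in range(235,300,3)];print(np.round(p,3)[:,2])
E
```

```text
[327.8 290.5] [35 48  6  6 22] [0.5188 0.1144 0.0986]
[304.9 311.1] [12 69  7  5 29] [0.5328 0.1576 0.095 ]
[0.5213 0.1114 0.4247]
[-0.001 -0.002  0.    -0.001 -0.001 -0.001  0.154  0.154  0.152  0.148
  0.143  0.138  0.134  0.129  0.125  0.118  0.114  0.104  0.101  0.095
  0.094  0.094]
```

View pics/c5.png

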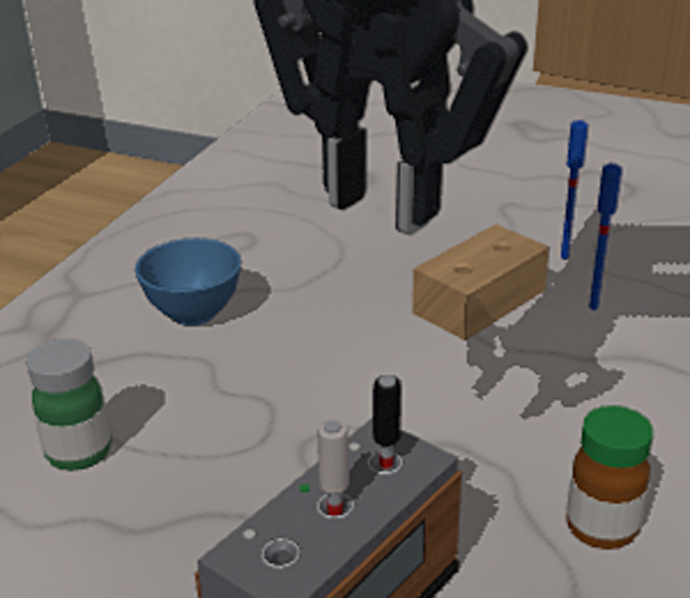

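The picture shows the black probe (387,415) upright in well A, with its red band at the mouth (385,462), like the spare beside it. Everything else is where it was, and the gripper is clear.

```bash
python3 -c "
from station import sign_off
print(sign_off())"
```

```text
the job is handed in; nothing more can be done
None
```

The black-handled probe is home in the charging dock, in the free well at dock y = −45 mm (mouth_a), and the job is handed in. It was the first well I tried. The tip went past the cork range without stopping, so that well was the sound one.

- **Insertion:** sliding past the contacts took up to about 4.6 N. The probe then stopped with no further travel at about 12–13 N, so I pushed no harder and let go there.
- **Last checks:** after release the red band sits at the mouth of the well. The handle top reads about 0.153–0.154 m, which matches an insertion of about 77 mm, at the shallow end of the 77–83 mm allowed. The gripper was clear. In the last picture the white-handled probe, both jars, the salt bowl and the blue look-alikes stood where they had been.
- **Disagreement:** the top camera's positions were 5–9 mm off from the side camera's. I trusted the side view, because the held probe's position in it matched the robot's own reading.
- **Time:** about 11 s of the 72 s allowed.

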